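# Vent a media bottle for the autoclave

### The arm

A 7-joint arm with a two-finger parallel gripper is mounted at the origin on the work surface. World frame = base frame: x ahead of the robot, y to its left, z up, the work surface at z = 0. Lengths are in m, angles in rad, forces in N, time in s.
With the tool pointing down it reaches from about 0.35 to 0.9 m from the base axis. Payload 8.1 kg.
Tool frame: the origin (TCP) lies midway between the tips of the shut fingers; the grasp point (between the pads) lies arm.tcp_to_grasp behind it (arm.tcp_to_grasp is the distance from the TCP to the grasp point, in m); z points along the fingers, y is the line along which they close (so a half turn about z gives the same grasp; the last joint's range is limited). The gripper opens to 92 mm and grips with 3 to 60 N. Pads are 19 mm wide; open, the fingers measure 130 mm over their backs; the gripper's body (75 mm by 190 mm) begins 47 mm behind the grasp point.
Start: joints at [-1.45, 0.434, 0.025, 1.573, -0.012, 1.134, -0.075], TCP at [0.139, 0.609, 0.227] pointing down, gripper open.
Joint ranges: [-2.62, 2.62], [-0.44, 2.09], [-1.27, 1.32], [0.08, 2.57], [-1.32, 4.46], [0.12, 2], [-2.74, 2.74]. Speed limits (rad/s): [2.22, 2.22, 3.01, 3.01, 3.14, 3.14, 3.14].

### API

Orientations are given as a rotation vector (axis times angle).
In Python, from cell import observe, get_image, arm gives the robot as it stands. The module is installed in compiled form; this text tells all that it offers.
- The arm moves only by the tool drive_tool, never from a script. Its argument "steps" is a list of rows, each a list of 5 numbers: the closure, from 0 (fully open) to 1 (shut), then the shift along the world's x, y, z in mm, then the turn about the world's z in rad. In form: [[hand, x, y, z, roll], ...]. A call has 1 to 20 rows; each row shifts and turns the commanded pose from where the row before left it; what a row does not reach is not made up. A row lasts 1/12 s, in which the tool goes at most 41.7 mm and 7.16 degrees, less where a joint would pass 70% of its speed; a pose out of reach is approached as far as the arm can. A call with a gripper value outside its range is refused whole. The fingers move at their own pace and stop on an object; "grip_force" is the grip in N (left out, the last holds). Time passes only in rows, so rows that do not move let the fingers close. It gives the time, the measured TCP pose, the force, the opening and the grip force at its end, in the units of the state.
- observe(): the state, without advancing time (a new reading comes with each control period).
- get_image(name): name is "scene" or "side" or "wrist"; returns a dict with "image" (384x512x3 uint8, red, green, blue), "vfov" (degrees; the focal length in pixels is half the picture's height over the tangent of half this angle, whatever the lens; pixels are square), "cx", "cy" (the principal point, pixels), "xyz" and "attitude" of the camera in the world. Camera axes: x right, y down, z forward; pixel columns grow to the right and rows downward; lengths in m; the calibration is good to about 2 mm. A picture is of the moment at which its call begins. There is no depth.
- arm.sign_off(): hands the job in; it is judged then, once.
The state is a dict: "clock": time; "joints": joint angles; "dq": joint speeds; "joint_efforts": joint torques, N m; "position": TCP position; "ee_rot": TCP orientation; "force": force on the tool from outside, world axes, zero at the start; "ft_torque": the same for the moment, N m; "width": opening from 0.0 (shut) to 1.0 (fully open); "gripper_force": force on a finger pad.
Only numpy, scipy, OpenCV 4.12 (cv2) and the standard library are available. Lean on these libraries where they do the work, as an engineer would, in place of code of your own. Each camera call takes 0.05 s, during which the arm holds its last target. There are 200 camera calls.

### The job

Swing the magnifier well clear of the clamped clear bottle (it has a blue pin to take hold of). Then screw the bottle's orange cap down until it bottoms out, back it off a quarter turn so that it can vent in the autoclave, and finish while still holding the cap still between the fingers, without letting go, the magnifier still well clear. Leave the other things on the bench where they are.

Things in the scene. Friction and masses are not known exactly. Their poses are not given: they have to be found in the camera images.
- bottle: Empty clear glass bottle with orange screw cap, fixed in a grey round stand (100 mm across, four prongs 45 mm high). Origin: centre of the stand's underside, on the bench. Glass 60 mm across up to 62 mm above the bench, then sloping in to a 34 mm neck at 80 mm. Its +x axis (horizontal) points at a short white mark on the stand's rim, on the side of the magnifier's post.
- cap: The orange ribbed screw cap, 44 mm across and 28 mm high, round, already started on the bottle's right-hand thread (4 mm rise a turn). Origin: centre of its underside, 90 mm above the bench when bottomed. A white stripe on top runs from the centre along its +x axis and, when bottomed, points at the white mark on the stand.
- cap_grip (a point): Point on the cap's axis 16 mm above its underside: the height to grip it, from above, at any yaw (106 mm above the bench when bottomed).
- cap_turn (a joint): Turn of the cap, rad: 0 = bottomed out (hard stop), grows as it is unscrewed (counter-clockwise seen from above); starts 2.1 to 3.1, i.e. a third to half a turn open; upper end 4.4. It stays where it is left; turning takes about 0.06 N m.
- lamp_arm (a joint): Angle of the magnifier's swing arm about its upright post, rad, positive counter-clockwise from above, range -1.8 to 1.8, starts near 0 with the lens over the bottle. It can be swung either way and stays where it is left (friction about 0.12 N m).
- lamp_hinge (a point): On the axis of the upright post (20 mm thick, on a 90 mm round foot), at the arm's height, 181 mm above the bench. The post is fixed.
- lamp_head (a point): Centre of the round magnifier lens in its white ring (ring 108 mm across, 18 mm thick, its top 190 mm above the bench), 170 mm from the post's axis.
- lamp_handle (a point): The blue upright pin by which the arm is swung, 14 mm thick, standing on the ring's outer rim 220 mm from the post's axis; free from 190 mm to 229 mm above the bench. This point is on its axis, 213 mm above the bench; grip it from above.
- tip_box: Bystander, loose: tip box, 120 x 85 x 55 mm, orange with a clear lid. Origin: centre of its underside.
- purple_rack: Bystander, loose: purple tube rack, 75 x 170 x 52 mm. Origin: centre of its underside.
- red_rack: Bystander, loose: red tube rack with red-capped tubes, 75 x 170 x 60 mm. Origin: centre of its underside.
- beaker: Bystander, loose: clear plastic beaker, 72 mm across, 85 mm high. Origin: centre of its underside.
- dye_bottle: Bystander, loose: small blue dropper bottle, 30 mm across, 55 mm high. Origin: centre of its underside.
- amber_bottle: Bystander, loose: amber glass bottle with a blue cap, 60 mm across, 108 mm high (not the one to work on). Origin: centre of its underside.
Things that resemble listed ones, but are neither listed nor needed, are in the scene too. Leave any purple look-alike of the bottle alone.

How it is judged:
On the way, in this order (a step that is already met when the one before it is completed fails the run):
1. the magnifier is swung well clear of the bottle (horizontal distance between lamp_head and bottle above 0.125 m), for 0.2 s.
2. the cap is screwed down until it bottoms out (value of joint cap_turn below 0.08 rad), for 0.2 s.
At the end, for the whole second after the job is handed in: The cap stands a quarter turn (90 degrees, within 17 degrees) back from bottomed out, still, and gripped by the fingers (over 3 N, the point between the pads within 30 mm of the cap's grip point); the lens centre is still at least 125 mm aside of the bottle's axis (value of joint cap_turn between 1.27 and 1.87 rad and contact force between the fingers and cap above 3 N and distance between the grasp point and cap_grip below 0.03 m and horizontal distance between lamp_head and bottle above 0.125 m and velocity of joint cap_turn between -0.1 and 0.1 rad/s); the arm keeps its last pose, push and grip.
It fails at once if a loose bystander is moved by more than 30 mm or tipped over (distance of any of tip_box, purple_rack, red_rack, beaker, dye_bottle, amber_bottle from where it was at the start of the episode above 0.03 m or angle between any of tip_box, purple_rack, red_rack, beaker, dye_bottle, amber_bottle's own z axis and vertical above 0.5 rad).
It also fails if it takes over 58 s, if anything falls off the work surface, if the arm or the gripper's body presses on something with over 40 N, if the wrist force passes 120 N, or if a joint passes its speed limit or range.

## Working session

There is one attempt and no reset: what is moved stays moved. The work goes in short steps, Python scripts to look and compute and a tool call to move; the robot and the scene stay as the last step left them, time stands still between calls to the robot, and variables do not carry over. Pictures are saved under pics/ and viewed, at most 10 in all, crops included, and the job is handed in when it is done.

Besides the shell and the picture viewer there is one more tool, called after "Call:" in YAML: its name, and indented under it one key for each argument. drive_tool: Moves the arm, as the interface text tells. Its arguments: {"type":"object","properties":{"steps":{"type":"array"},"grip_force":{"type":"number"}},"required":["steps"]}

```bash
mkdir -p pics
cat > h.py <<'E'
import numpy as np, cv2
from cell import observe, get_image, arm
from scipy.spatial.transform import Rotation as R
def att(c):
    a=np.array(c["attitude"],float)
    return a if a.shape==(3,3) else R.from_rotvec(a).as_matrix() if a.size==3 else R.from_quat(a).as_matrix()
def ray(c,u,v):
    f=c["image"].shape[0]/2/np.tan(np.radians(c["vfov"])/2)
    return np.array(c["xyz"]),att(c)@np.array([(u-c["cx"])/f,(v-c["cy"])/f,1])
def onz(c,u,v,z):
    o,d=ray(c,u,v); return o+d*(z-o[2])/d[2]
def proj(c,p):
    f=c["image"].shape[0]/2/np.tan(np.radians(c["vfov"])/2)
    q=att(c).T@(np.array(p)-c["xyz"]); return np.array([f*q[0]/q[2]+c["cx"],f*q[1]/q[2]+c["cy"]])
def tri(c1,p1,c2,p2):
    o1,d1=ray(c1,*p1);o2,d2=ray(c2,*p2)
    t=np.linalg.lstsq(np.c_[d1,-d2],o2-o1,rcond=None)[0]
    a,b=o1+d1*t[0],o2+d2*t[1]; return (a+b)/2,np.linalg.norm(a-b)
def save(c,n): cv2.imwrite("pics/"+n,c["image"][:,:,::-1])
E
python3 - <<'E'
from h import *
for n in("scene","side","wrist"):
    c=get_image(n); save(c,n+"0.png"); print(n,{k:v for k,v in c.items() if k!="image"})
print(observe(), arm.tcp_to_grasp)
a=[cv2.imread(f"pics/{n}0.png") for n in("scene","side")]
E
```

```text
scene {'vfov': 51.14052184834976, 'cx': 255.07739113873353, 'cy': 193.00102193751098, 'xyz': array([1.02889825, 0.61453013, 0.66755326]), 'attitude': array([-0.84037683, -2.36556256,  1.25352068])}
side {'vfov': 46.51050239469576, 'cx': 253.8973681599239, 'cy': 191.06977287768788, 'xyz': array([ 0.03150894, -0.80864415,  1.1176038 ]), 'attitude': array([-2.29946585,  0.65951684, -0.24663043])}
wrist {'vfov': 64.80637666918797, 'cx': 261.5883415069659, 'cy': 190.64693129083878, 'xyz': array([0.05644408, 0.6283675 , 0.38361778]), 'attitude': array([2.25249555, 1.79749025, 0.28488812])}
{'clock': 0.15, 'joints': array([-1.44959683,  0.4350725 ,  0.02497537,  1.57387584, -0.01159315,
        1.13400037, -0.07510806]), 'dq': array([-0.00060587, -0.00249887,  0.00084895, -0.00119511,  0.00128524,
       -0.00070044, -0.00020823]), 'joint_efforts': array([ 2.57495427e-03, -6.68261790e+01,  9.86465402e-01, -3.14695466e+01,
       -6.03894470e-02,  3.91438685e-02,  8.16297847e-05]), 'position': array([0.13867321, 0.60902686, 0.22612406]), 'ee_rot': array([-3.50924982e-01, -3.12191309e+00,  1.90234177e-03]), 'force': array([ 0.44268045, -0.6912126 ,  1.00051595]), 'ft_torque': array([-0.01602147,  0.03511319,  0.01287575]), 'gripper_force': 0.0, 'width': 1.0020557664805767} 0.0188
```

View pics/scene0.png

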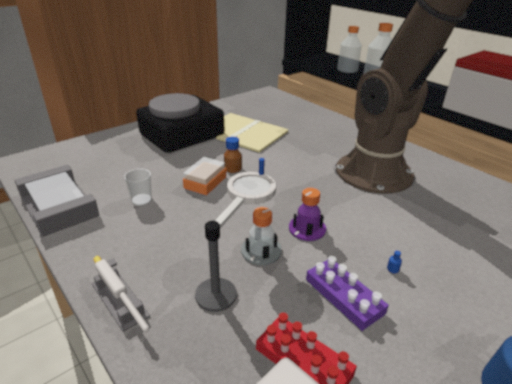

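View pics/side0.png

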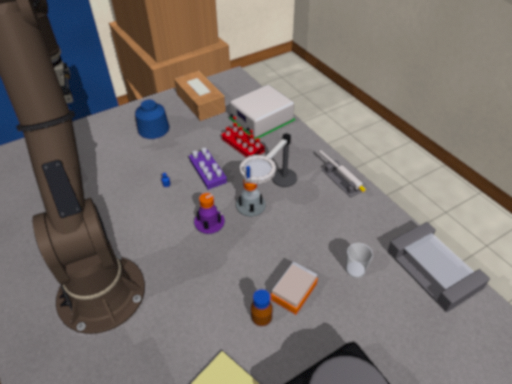

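The scene view shows the post at (214,232), lens (251,186), blue pin (262,166), cap (262,217), purple look-alike (309,205). The side view shows the post top at (287,138), lens (257,168), pin (248,172), cap (250,185).

Run:
```python
from h import *
C={n:get_image(n) for n in("scene","side")}
def blob(n,lo,hi,near,r):
    hsv=cv2.cvtColor(C[n]["image"],cv2.COLOR_RGB2HSV)
    m=cv2.inRange(hsv,lo,hi)
    k=np.zeros_like(m); cv2.circle(k,near,r,255,-1); m&=k
    N,l,s,ce=cv2.connectedComponentsWithStats(m)
    i=1+np.argmax(s[1:,4]); return ce[i],s[i]
B=((105,100,50),(125,255,255)); O=((3,150,90),(18,255,255))
pins,sp=blob("scene",*B,(262,166),16); pind,sd=blob("side",*B,(248,172),14); print(sp,sd,pins,pind)
p,e=tri(C["scene"],pins,C["side"],pind); print("pin",p,e)
for n,q in(("scene",pins),("side",pind)): print(onz(C[n],*q,0.21))
cs,s1=blob("scene",*O,(262,217),22); cd,s2=blob("side",*O,(250,185),16); print(s1,s2,cs,cd)
c,e=tri(C["scene"],cs,C["side"],cd); print("cap",c,e)
for n,q in(("scene",cs),("side",cd)): print(onz(C[n],*q,0.113))
pc,e=tri(C["scene"],blob("scene",*O,(310,194),20)[0],C["side"],blob("side",*O,(207,200),16)[0]); print("purple cap",pc,e)
print("post foot",onz(C["scene"],216,294,0.012),onz(C["side"],285,178,.012),"posttop tri",tri(C["scene"],(212,230),C["side"],(287,138)))
print("lens",onz(C["scene"],251.5,186.5,.187),onz(C["side"],257.5,168.5,.187))
print("dye",onz(C["scene"],395,265,.02),"amber",onz(C["scene"],233,160,.05))
a=cv2.resize(C["scene"]["image"][140:320,170:350],None,fx=3.3,fy=3.3,interpolation=2)
cv2.imwrite("pics/crop1.png",a[:,:,::-1])
```

```text
[259 158   5  16  59] [246 166   4  12  40] [261.15254237 165.22033898] [247.65 171.35]
pin [0.50360584 0.01467626 0.21064091] 0.000488507127657959
[0.50263902 0.01393942 0.21      ]
[0.50411676 0.01508378 0.21      ]
[254 208  17  18 243] [244 183  13   8  80] [261.63374486 217.35390947] [249.4625 186.1375]
cap [0.53185182 0.05468035 0.09851043] 0.00022941242332632082
[0.54460813 0.06888177 0.113     ]
[0.52465399 0.04248336 0.113     ]
purple cap [0.38354451 0.07120888 0.10229578] 0.000696623556603227
post foot [0.70728534 0.11406488 0.012     ] [0.70063683 0.0951455  0.012     ] posttop tri (array([0.70667679, 0.10713938, 0.18211343]), np.float64(0.004170921163711758))
lens [0.55400161 0.04239057 0.187     ] [0.54772492 0.03059647 0.187     ]
dye [0.33930568 0.30649707 0.02      ] amber [ 0.36727734 -0.27570546  0.05      ]
```

View pics/crop1.png

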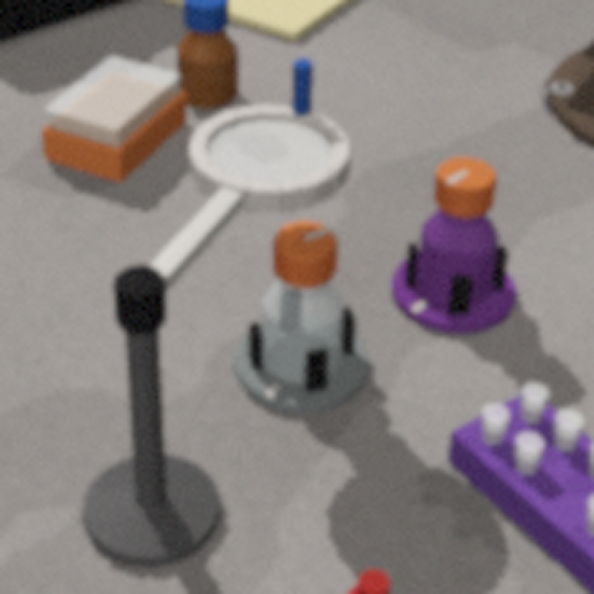

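The crop shows the pin at (303,88), the cap with a white stripe pointing up-right at (305,250), and the stand's mark at (270,392). I move above the pin, fingers aligned with the swing tangent.

Call:
drive_tool:
  steps:
    - [0,18.2,-29.7,4,-0.124]
    - [0,18.2,-29.7,4,-0.124]
    - [0,18.2,-29.7,4,-0.124]
    - [0,18.2,-29.7,4,-0.124]
    - [0,18.2,-29.7,4,-0.124]
    - [0,18.2,-29.7,4,-0.124]
    - [0,18.2,-29.7,4,-0.124]
    - [0,18.2,-29.7,4,-0.124]
    - [0,18.2,-29.7,4,-0.124]
    - [0,18.2,-29.7,4,-0.124]
    - [0,18.2,-29.7,0,-0.124]
    - [0,18.2,-29.7,0,-0.124]
    - [0,18.2,-29.7,0,-0.124]
    - [0,18.2,-29.7,0,-0.124]
    - [0,18.2,-29.7,0,-0.124]
    - [0,18.2,-29.7,0,-0.124]
    - [0,18.2,-29.7,0,-0.124]
    - [0,18.2,-29.7,0,-0.124]
    - [0,18.2,-29.7,0,-0.124]
    - [0,18.2,-29.7,0,-0.124]
  grip_force: 15

```text
clock: 1.92
position: [0.5033, 0.0139, 0.267]
ee_rot: [-3.068, -0.673, -0.001]
force: [1.1, -0.2, -0.0]
width: 1.0
gripper_force: 0.0
```

Call:
drive_tool:
  steps:
    - [0,0,0,0,0]
    - [0,0,0,0,0]
    - [0,0,0,0,0]

```text
clock: 2.17
position: [0.5024, 0.0158, 0.2665]
ee_rot: [-3.066, -0.683, 0.001]
force: [-0.4, 0.9, -0.8]
width: 1.002
gripper_force: 0.0
```

Run:
```python
from h import *
o=observe(); print(o["joints"],o["position"],o["force"])
print(R.from_rotvec(o["ee_rot"]).as_matrix().round(3))
c=get_image("wrist"); save(c,"w1.png"); print(proj(c,[.5035,.0147,.229]),proj(c,[.5035,.0147,.195]),proj(c,o["position"]))
```

```text
[-0.77050743  0.22937437  0.78449381  1.84978649 -0.17823255  1.13493446
 -1.05547265] [0.50242625 0.01576619 0.26649637] [-0.44694412  0.86717867 -0.8492372 ]
[[ 0.905  0.425 -0.001]
 [ 0.425 -0.905  0.   ]
 [-0.001 -0.    -1.   ]]
[264.47221021 218.82068442] [264.16209443 201.99614808] [262.50197863 245.33838535]
```

View pics/w1.png

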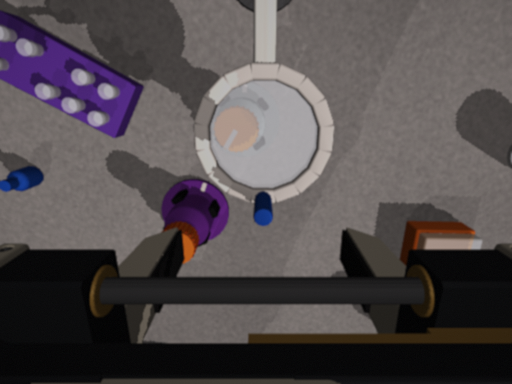

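The wrist view shows the pin at (263,222) to (263,198) as predicted, midway between the fingers. I descend and grip.

Call:
drive_tool:
  steps:
    - [0,1,-1,-25,0]
    - [0,0,0,-25,0]
    - [0,0,0,-20,0]
    - [0,0,0,0,0]
    - [0.5,0,0,0,0]
    - [1,0,0,0,0]
    - [1,0,0,0,0]
    - [1,0,0,0,0]
    - [1,0,0,0,0]
    - [1,0,0,0,0]
    - [1,0,0,0,0]
    - [1,0,0,0,0]
    - [1,0,0,0,0]
    - [1,0,0,0,0]
  grip_force: 15

```text
clock: 3.38
position: [0.5037, 0.0144, 0.1967]
ee_rot: [3.067, 0.682, -0.0]
force: [0.1, -0.6, -0.1]
width: 0.322
gripper_force: 0.0
```

Run:
```python
import numpy as np
P=np.array([.705,.106]); p=np.array([.5035,.0147])
from scipy.spatial.transform import Rotation as R
a=np.linspace(0,1.4,21)
q=np.array([P+R.from_euler('z',t).as_matrix()[:2,:2]@(p-P) for t in a]); print((np.diff(q,axis=0)*1000).round(1).tolist(),q[-1])
```

```text
[[6.9, -13.9], [7.8, -13.4], [8.7, -12.8], [9.6, -12.1], [10.4, -11.4], [11.2, -10.7], [11.9, -9.9], [12.6, -9.0], [13.2, -8.1], [13.7, -7.2], [14.2, -6.2], [14.6, -5.2], [14.9, -4.1], [15.2, -3.1], [15.4, -2.0], [15.5, -0.9], [15.5, 0.1], [15.4, 1.2], [15.3, 2.3], [15.1, 3.4]] [ 0.76072318 -0.10808612]
```

Call:
drive_tool:
  steps:
    - [1,0,0,0,0]
    - [1,0,0,0,0]
    - [1,0,0,0,0]
    - [1,0,0,0,0]
    - [1,0,0,0,0]
    - [1,0,0,0,0]

```text
clock: 3.88
position: [0.5037, 0.0144, 0.1967]
ee_rot: [3.067, 0.682, -0.0]
force: [0.3, 0.0, 0.5]
width: 0.147
gripper_force: 15.0
```

Call:
drive_tool:
  steps:
    - [1,6.9,-13.9,0,0.07]
    - [1,7.8,-13.4,0,0.07]
    - [1,8.7,-12.8,0,0.07]
    - [1,9.6,-12.1,0,0.07]
    - [1,10.4,-11.4,0,0.07]
    - [1,0,0,0,0]

```text
clock: 4.38
position: [0.5493, -0.0504, 0.1967]
ee_rot: [2.898, 1.21, 0.003]
force: [2.3, 1.6, 1.1]
width: 0.148
gripper_force: 15.0
```

Call:
drive_tool:
  steps:
    - [1,11.2,-10.7,0,0.07]
    - [1,11.9,-9.9,0,0.07]
    - [1,12.6,-9,0,0.07]
    - [1,13.2,-8.1,0,0.07]
    - [1,13.7,-7.2,0,0.07]
    - [1,14.2,-6.2,0,0.07]
    - [1,14.6,-5.2,0,0.07]
    - [1,14.9,-4.1,0,0.07]
    - [1,15.2,-3.1,0,0.07]
    - [1,15.4,-2,0,0.07]
    - [1,15.5,-0.9,0,0.07]
    - [1,15.5,0.1,0,0.07]
    - [1,15.4,1.2,0,0.07]
    - [1,15.3,2.3,0,0.07]
    - [1,15.1,3.4,0,0.07]
    - [1,0,0,0,0]
    - [1,0,0,0,0]

```text
clock: 5.8
position: [0.762, -0.1057, 0.1968]
ee_rot: [-1.902, -2.499, -0.004]
force: [-1.7, 6.2, 4.0]
width: 0.151
gripper_force: 15.0
```

Call:
drive_tool:
  steps:
    - [0,0,0,0,0]
    - [0,0,0,0,0]
    - [0,0,0,0,0]
    - [0,0,0,0,0]
    - [0,0,0,0,0]
    - [0,0,0,0,0]
    - [0,0,0,0,0]
    - [0,0,0,0,0]
    - [0,0,0,25,0]
    - [0,0,0,30,0]
    - [0,0,0,20,0]

```text
clock: 6.72
position: [0.7611, -0.1088, 0.2742]
ee_rot: [1.905, 2.496, 0.001]
force: [0.4, -0.5, -0.3]
width: 0.897
gripper_force: 0.0
```

Call:
drive_tool:
  steps:
    - [0,-15,10,0,0.12]
    - [0,-15,10,0,0.12]
    - [0,-15,10,0,0.12]
    - [0,-15,10,0,0.12]
    - [0,-15,10,0,0.12]
    - [0,-15,10,0,0.12]
    - [0,0,0,0,0.12]
    - [0,0,0,0,0.12]
    - [0,0,0,0,0.12]
    - [0,0,0,0,0.12]
    - [0,0,0,0,0]

```text
clock: 7.63
position: [0.6708, -0.0488, 0.2719]
ee_rot: [0.155, 3.137, 0.0]
force: [-0.6, 1.0, 0.0]
width: 1.001
gripper_force: 0.0
```

Run:
```python
from h import *
o=observe(); print(o["joints"],o["position"],o["width"])
C={n:get_image(n) for n in("scene","side","wrist")}
for n in C: save(C[n],n+"2.png")
def blob(n,near,r):
    m=cv2.inRange(cv2.cvtColor(C[n]["image"],cv2.COLOR_RGB2HSV),(3,150,90),(18,255,255))
    k=np.zeros_like(m); cv2.circle(k,near,r,255,-1); m&=k
    N,l,s,ce=cv2.connectedComponentsWithStats(m)
    i=1+np.argmax(s[1:,4]); return ce[i],s[i]
a,s1=blob("scene",(262,217),22); b,s2=blob("side",(250,185),18); print(a,s1,b,s2,tri(C["scene"],a,C["side"],b))
A=C["scene"]["image"][180:280,210:310]; B=C["side"]["image"][150:220,215:315]; 
im=np.vstack([cv2.resize(A,(600,600),interpolation=2)])
W=np.hstack([cv2.resize(A,(400,400),interpolation=2),cv2.resize(B,(400,280),interpolation=2) if 0 else np.pad(cv2.resize(B,(400,280),interpolation=2),((0,120),(0,0),(0,0)))])
cv2.imwrite("pics/crop2.png",W[:,:,::-1])
```

```text
[-0.06567346  0.48504627  0.09407858  1.38142102 -0.04582711  1.27689376
  1.50325487] [ 0.67080841 -0.04880908  0.27194856] 1.0009860499095207
[261.6        217.48085106] [254 208  17  18 235] [250.20547945 183.11643836] [244 176  13  15 146] (array([0.53768572, 0.06041587, 0.10425664]), np.float64(0.00075572729812214))
```

View pics/crop2.png

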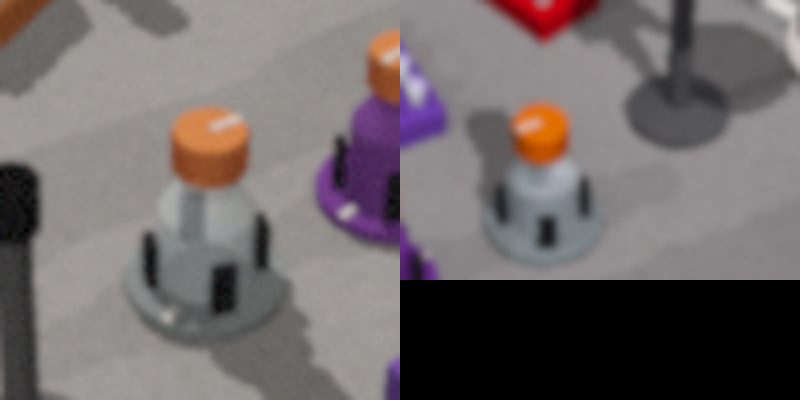

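View pics/scene2.png

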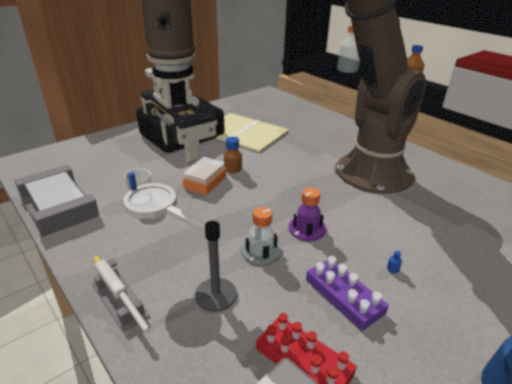

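The magnifier is well clear (lens now at (150,199) in scene2, 200 mm from the bottle). In the crop, the cap top is at (210,123) and the stripe tip at (243,117). In the scene picture the stand's mark is near (252,259). I move over the cap.

Call:
drive_tool:
  steps:
    - [0,-22,18,0,0.1]
    - [0,-22,18,0,0.1]
    - [0,-22,18,0,0.1]
    - [0,-22,18,0,0.1]
    - [0,-22,18,0,0.1]
    - [0,-22,19,0,0.1]
    - [0,0,0,0,0]
    - [0,0,0,0,0]
  grip_force: 20

```text
clock: 8.45
position: [0.5381, 0.0617, 0.2723]
ee_rot: [-0.77, 3.045, 0.001]
force: [-0.3, -0.3, 0.7]
width: 1.0
gripper_force: 0.0
```

Run:
```python
from h import *
o=observe(); print(o["joints"],o["position"])
c=get_image("wrist"); save(c,"w3.png")
m=cv2.inRange(cv2.cvtColor(c["image"],cv2.COLOR_RGB2HSV),(3,120,90),(20,255,255))
u,v=proj(c,[.538,.0605,.1057]); print("pred",u,v)
N,l,s,ce=cv2.connectedComponentsWithStats(m)
for i in range(1,N):
    if s[i,4]>150: print(s[i],ce[i],onz(c,*ce[i],.1057))
s=get_image("scene")
z=.1198; cc=np.array([.538,.0605]); t=onz(s,270.75,209.2,z)[:2]-cc; k=onz(s,252,259,.012)[:2]-cc
print("stripe",t,np.degrees(np.arctan2(*t[::-1])),"mark",k,np.degrees(np.arctan2(*k[::-1])))
```

```text
[-0.14794908  0.26764141 -0.08219991  1.70480816  0.02309013  1.16941117
  1.83006003] [0.53808703 0.06169211 0.27225574]
pred 259.99094529389765 171.36342226005672
[  0   0  57  17 163] [39.55214724 11.2208589 ] [ 0.49973382 -0.19622626  0.1057    ]
[ 320   12   51   54 1840] [346.56032609  37.52826087] [0.3806995  0.07092101 0.1057    ]
[ 240  148   43   44 1315] [260.57110266 170.93688213] [0.53726848 0.06083337 0.1057    ]
[421 269  14  47 274] [428.66423358 293.91970803] [0.57746112 0.3251015  0.1057    ]
stripe [-0.02424595  0.00447039] 169.55331144351365 mark [0.04122454 0.01813275] 23.742448792187787
```

View pics/w3.png

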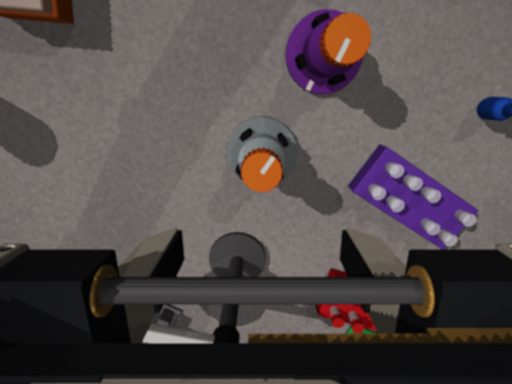

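The wrist view shows the cap at (261,171), as predicted, with the stripe pointing up-right, so about 2.6 rad open. I descend and grip.

Call:
drive_tool:
  steps:
    - [0,-0.5,-1,-35,0]
    - [0,0,0,-35,0]
    - [0,0,0,-35,0]
    - [0,0,0,-30,0]
    - [0,0,0,-25,0]
    - [0,0,0,-22.5,0]
    - [0,0,0,0,0]
    - [1,0,0,0,0]
    - [1,0,0,0,0]
    - [1,0,0,0,0]
    - [1,0,0,0,0]
    - [1,0,0,0,0]
    - [1,0,0,0,0]
    - [1,0,0,0,0]
    - [1,0,0,0,0]
    - [1,0,0,0,0]
    - [1,0,0,0,0]
    - [1,0,0,0,0]
  grip_force: 20

```text
clock: 10.05
position: [0.5377, 0.0611, 0.0895]
ee_rot: [0.773, -3.045, -0.003]
force: [-3.1, 4.8, 5.0]
width: 0.474
gripper_force: 20.0
```

Call:
drive_tool:
  steps:
    - [1,0,0,-0.08,-0.12]
    - [1,0,0,-0.08,-0.12]
    - [1,0,0,-0.08,-0.12]
    - [1,0,0,-0.08,-0.12]
    - [1,0,0,-0.08,-0.12]
    - [1,0,0,-0.08,-0.12]
    - [1,0,0,-0.08,-0.12]
    - [1,0,0,-0.08,-0.12]
    - [1,0,0,-0.08,-0.12]
    - [1,0,0,-0.08,-0.12]
    - [1,0,0,-0.08,-0.12]
    - [1,0,0,-0.08,-0.12]
    - [1,0,0,-0.08,-0.12]
    - [1,0,0,-0.08,-0.12]
    - [1,0,0,-0.08,-0.12]
    - [1,0,0,-0.08,-0.12]
    - [1,0,0,-0.08,-0.12]

```text
clock: 11.47
position: [0.5357, 0.0576, 0.0879]
ee_rot: [-2.198, -2.241, 0.007]
force: [-10.9, -5.7, 12.1]
width: 0.477
gripper_force: 20.0
```

```bash
python3 -c "
from h import *
o=observe();y=R.from_rotvec(o['ee_rot']).as_matrix()[:,1];print(o['position'],o['force'],o['ft_torque'],np.degrees(np.arctan2(y[1],y[0])),o['joints'][6])"
```

```text
[0.53566808 0.05762181 0.08793478] [-10.92882298  -5.71838968  12.05177926] [-1.40653286  2.51211153  0.08360319] 1.1288753789530481 0.12406898412374767
```

Call:
drive_tool:
  steps:
    - [1,-1,-1,-0.08,-0.12]
    - [1,-0.5,-0.5,-0.08,-0.12]
    - [1,0,0,-0.08,-0.12]

```text
clock: 11.72
position: [0.5348, 0.0577, 0.0878]
ee_rot: [-2.562, -1.813, 0.004]
force: [-10.0, -1.2, 12.6]
width: 0.472
gripper_force: 20.0
```

```bash
cat > s.py <<'E'
from h import *
o=observe();y=R.from_rotvec(o['ee_rot']).as_matrix()[:,1];print(o['clock'],o['position'],o['force'],o['ft_torque'],np.degrees(np.arctan2(y[1],y[0])),o['joints'][6],o['dq'][6],o['joint_efforts'][6])
E
python3 s.py
```

```text
11.7167 [0.53477632 0.05768212 0.08779829] [-9.99579163 -1.21569392 12.56277607] [-0.36300062  2.11666136  0.09194346] -19.43080297962842 -0.16117737354015668 -1.138621921042905 2.3226461559534073
```

Call:
drive_tool:
  steps:
    - [1,0,0,-0.08,-0.12]
    - [1,0,0,-0.08,-0.12]

```text
clock: 11.88
position: [0.5343, 0.0579, 0.0876]
ee_rot: [-2.76, -1.493, 0.006]
force: [-11.6, -0.1, 13.7]
width: 0.475
gripper_force: 20.0
```

```bash
python3 s.py
```

```text
11.8833 [0.53428946 0.05793166 0.08758108] [-11.58637483  -0.10953965  13.6759738 ] [-0.15828299  2.53325438  0.00984561] -33.17107892244145 -0.35110698085044223 -1.1298764266935197 2.2866321355104446
```

Call:
drive_tool:
  steps:
    - [1,0,0,0,-0.12]
    - [1,0,0,0,-0.12]

```text
clock: 12.05
position: [0.534, 0.0584, 0.0872]
ee_rot: [-2.919, -1.154, 0.007]
force: [-8.2, 1.3, 4.3]
width: 0.478
gripper_force: 20.0
```

```bash
python3 s.py
```

```text
12.05 [0.53398096 0.05843528 0.08715535] [-8.15870969  1.30839356  4.29100875] [0.08580373 2.01653787 0.69289512] -46.83873941791458 -0.5393360888457989 -1.1230367099924619 1.7038008570671082
```

Torque rose to 0.69 N m, so it has reached the stop. I hold there, then check.

Call:
drive_tool:
  steps:
    - [1,0,0,0,-0.05]
    - [1,0,0,0,0]
    - [1,0,0,0,0]
    - [1,0,0,0,0]
    - [1,0,0,0,0]
    - [1,0,0,0,0]

```text
clock: 12.55
position: [0.5345, 0.059, 0.087]
ee_rot: [-2.943, -1.09, 0.006]
force: [-6.7, 2.0, 4.9]
width: 0.474
gripper_force: 20.0
```

```bash
python3 s.py
python3 - <<'E'
from h import *
W=[]
for n,p in(("scene",[.535,.058,.08]),("side",[.535,.058,.08])):
    c=get_image(n); save(c,n+"4.png"); u,v=proj(c,p).astype(int); print(u,v)
    W.append(cv2.resize(c["image"][v-40:v+40,u-40:u+40],(400,400),interpolation=2))
cv2.imwrite("pics/crop4.png",np.hstack(W)[:,:,::-1])
E
```

```text
12.55 [0.53451901 0.05898249 0.08703064] [-6.70189158  2.03675288  4.93466893] [0.38392313 1.57805939 0.30898701] -49.354869304209124 -0.5740716078675607 -0.0011069309662788025 -0.3615143056958914
261 224
249 189
```

View pics/crop4.png

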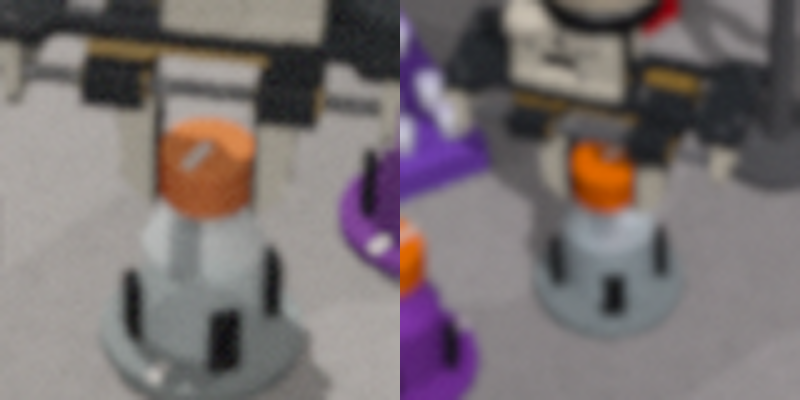

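Crop: the stripe runs from (210,145) to (183,168) in the scene part, and the mark is at (155,377), about the same bearing.

Run:
```python
from h import *
c=get_image("scene"); g=lambda p,z:onz(c,221+p[0]/5,184+p[1]/5,z)[:2]
A=lambda d:np.degrees(np.arctan2(d[1],d[0]))
print("stripe",A(g((183,168),.118)-g((210,145),.118)),g((183,168),.118),g((210,145),.118))
for cc in([.535,.0585],[.538,.0605]): print("mark",[A(g((155,377),z)-cc) for z in(.005,.012,.02)])
b=[221,184]; im=c["image"]; g0=im[:,:,0].astype(int); sub=im[205:228,250:275]; m=(sub.min(2)>110)
hs=cv2.cvtColor(sub,cv2.COLOR_RGB2HSV)
ys,xs=np.nonzero((hs[:,:,1]<110)&(hs[:,:,2]>120)); pts=[(x+250,y+205) for x,y in zip(xs,ys) if 254<=x+250<=266 and 212<=y+205<=222]; print(pts)
```

```text
stripe 15.102314067692191 [0.55671368 0.06884886] [0.53583887 0.0632155 ]
mark [np.float64(21.008229017988615), np.float64(25.16793660852936), np.float64(28.725804367969783)]
mark [np.float64(19.864387652653683), np.float64(24.506023995896033), np.float64(28.39516639700783)]
[(np.int64(261), np.int64(212)), (np.int64(262), np.int64(212)), (np.int64(260), np.int64(213)), (np.int64(261), np.int64(213)), (np.int64(262), np.int64(213)), (np.int64(259), np.int64(214)), (np.int64(260), np.int64(214)), (np.int64(261), np.int64(214)), (np.int64(262), np.int64(214)), (np.int64(258), np.int64(215)), (np.int64(259), np.int64(215)), (np.int64(260), np.int64(215)), (np.int64(261), np.int64(215)), (np.int64(257), np.int64(216)), (np.int64(258), np.int64(216)), (np.int64(259), np.int64(216)), (np.int64(260), np.int64(216)), (np.int64(258), np.int64(217)), (np.int64(259), np.int64(217))]
```

Call:
drive_tool:
  steps:
    - [1,0.5,0,0,-0.05]
    - [1,0,0,0,-0.05]
    - [1,0,0,0,-0.05]

```text
clock: 12.95
position: [0.5348, 0.0594, 0.0869]
ee_rot: [-3.017, -0.864, 0.007]
force: [-6.6, 4.0, 3.6]
width: 0.478
gripper_force: 20.0
```

```bash
python3 s.py
```

```text
12.95 [0.53478182 0.05938419 0.08687598] [-6.63645558  4.04797283  3.55200928] [0.62739408 1.62287823 0.68818556] -58.044256896158466 -0.6928736578136935 -0.4694981868215669 0.37691496312618256
```

Call:
drive_tool:
  steps:
    - [1,0,0,0,0]
    - [1,0,0,0,0]
    - [1,0,0,0,0]
    - [1,0,0,0,0]

```text
clock: 13.28
position: [0.5349, 0.0594, 0.0869]
ee_rot: [-3.016, -0.867, 0.006]
force: [-7.2, 4.0, 3.9]
width: 0.473
gripper_force: 20.0
```

```bash
python3 s.py
```

```text
13.2833 [0.53486055 0.05943183 0.08688031] [-7.16342371  4.02873532  3.90133954] [0.62436813 1.60949195 0.33129642] -57.92730039860877 -0.6912494000499607 -0.001045919819301327 -0.34553381614387035
```

Call:
drive_tool:
  steps:
    - [1,0,0,0.07,0.1]
    - [1,0,0,0.07,0.1]
    - [1,0,0,0.07,0.1]
    - [1,0,0,0.07,0.1]
    - [1,0,0,0.07,0.1]
    - [1,0,0,0.07,0.1]
    - [1,0,0,0.07,0.1]
    - [1,0,0,0.07,0.1]
    - [1,0,0,0.07,0.1]
    - [1,0,0,0.07,0.1]
    - [1,0,0,0.07,0.1]
    - [1,0,0,0.07,0.1]
    - [1,0,0,0.07,0.1]
    - [1,0,0,0.07,0.1]
    - [1,0,0,0.07,0.1]
    - [1,0,0,0.07,0.1]
    - [1,0,0,0,0]
    - [1,0,0,0,0]
    - [1,0,0,0,0]

```text
clock: 14.87
position: [0.536, 0.0592, 0.088]
ee_rot: [-1.484, -2.766, 0.0]
force: [-2.8, 5.6, -2.8]
width: 0.472
gripper_force: 20.0
```

```bash
python3 s.py
python3 - <<'E'
from h import *
W=[]
for n in("scene","side"):
    c=get_image(n); save(c,n+"5.png"); u,v=proj(c,[.535,.058,.1]).astype(int); print(u,v)
    W.append(cv2.resize(c["image"][v-25:v+25,u-25:u+25],(400,400),interpolation=2))
cv2.imwrite("pics/crop5.png",np.hstack(W)[:,:,::-1])
E
```

```text
14.8667 [0.53597481 0.05915867 0.08803568] [-2.80212527  5.57965048 -2.79018949] [1.01601544 0.65639856 0.06029998] 33.56927008034687 0.5808437581121224 -0.00011761869469599311 -0.007746444898657501
261 218
249 184
```

View pics/crop5.png

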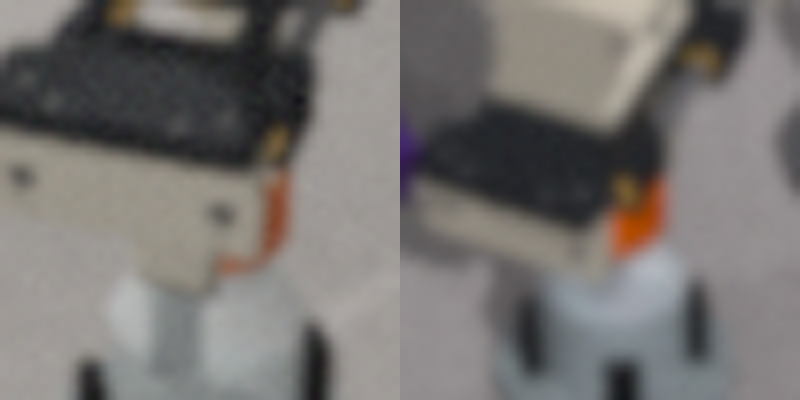

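The crop shows the cap held between the fingers, with the stripe hidden. The stop was confirmed twice by torque (0.69 N m). The back-off was 91.5° at torques far below slip.

```bash
python3 -c "
from cell import arm; print(arm.sign_off())"
```

```text
the job is handed in; nothing more can be done
None
```

I swung the magnifier well clear, screwed the cap down to its stop, and backed it off by a tool turn of about 91.5° (the fingers hid the stripe, so I couldn't check it by eye). The job is handed in with the cap still gripped at 20 N; sign-off gave no verdict.

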